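# Shut and bolt the utensil locker by the stove

## Task

Close the lid of the steel utensil locker, slide its barrel bolt across into the keeper on the lid, and turn the bolt's handle fully down into the notch of its guide strip, so that the locker is secured. The notch is not at the end of the bolt's travel, so feel for it. Leave the other things on the counter and in and on the locker where they are.

Things in the scene. Friction and masses are not known exactly. Their poses are not given: they have to be found in the camera images.
- locker: steel locker fixed on the counter, 320 mm wide (y), 202 mm deep (x), 80 mm high. Origin: centre of its footprint, on the counter; +x points away from the robot, +y to its left. Its top is a fixed deck at the right (y -160 to -30 mm) carrying a barrel bolt, and a hinged lid at the left (y -28 to 160 mm). Front face at x = -101 mm.
- rod_axis (a point): fixed point on the bolt's axis, at x -60, y -120, z 91 mm in the locker's frame. The bolt is a steel rod 12 mm thick, 100 mm long, lying along the locker's y in a low channel. Its handle (steel stem 12 mm thick with a ball knob) leaves the rod square at this point plus bolt along the locker's +y, and turns about the rod.
- strip (a point): fixed point, top middle of a guide strip in front of the rod (locker x -100 to -88 mm, 27 mm high, top 107 mm over the counter). Its one notch, 16 mm wide, open at top and front, lets the handle down. The notch's place varies: bolt travel 40 to 60 mm at its middle; no reading tells it: see or feel. Elsewhere the strip stops the handle at about 0.87 rad; within 2 mm of the middle it passes freely.
- keeper (a point): centre of the keeper, a steel hoop on the lid near its front right corner, 14 mm long, opening 18 mm wide and 20 mm high along the locker's y, top 24 mm above the lid. The bolt's rod enters it when the lid is shut.
- lid (a joint): angle of the lid, rad: 0 shut, grows as it opens upward. The lid (183 x 188 mm, 8 mm thick) hinges about a line along the locker's y at x = 85 mm, upper face 80 mm above the counter when shut; its free edge faces the robot. The hinge is stiff and holds at any angle; a few newtons on the free edge push it down. It does not spring back.
- lid_press (a point): point on the lid's upper face, 150 mm from the hinge line and 35 mm inside the free edge, 10 mm to the left of the lid's middle: a good place to push the lid down; when shut it is 80 mm above the counter.
- bolt (a joint): travel of the bolt along the locker's +y, m: 0 fully drawn back, 0.062 the end of travel. It enters the keeper on the lid at about 0.025 if the lid is shut. Sliding takes about 2 N; it stays where it is left.
- handle (a joint): turn of the bolt's handle about the rod, rad: 0 straight up, grows as it comes down towards the robot (the locker's -x), 1.57 level, the end of travel, which it can reach only in the notch. It is stiff enough (about 1 N at the ball) to stay where it is left.
- knob (a point): centre of the handle's ball knob (20 mm across), 70 mm from the rod's axis. It can be pinched from above across the locker's y, and then swivels between the fingers as the handle turns. When level it overhangs the locker's front by 29 mm, 91 mm above the counter.
- pot: black pot, 200 mm across, on the hob at the left; origin at the centre of its underside. To be left alone.
- bowl: ochre serving bowl, 170 mm across, at the right; origin at the centre of its underside. To be left alone.
- mwiko: flat wooden mwiko, 260 mm long, 10 mm thick, lying crosswise between locker and robot; origin at the centre of its underside. To be left alone.
- whisk: silicone-tipped whisk, 270 mm long, 60 mm high, lying at the right; origin at the centre of its underside. To be left alone.
- mug: white mug, 80 mm across, 90 mm high; origin at the centre of its underside. To be left alone.
- salt: glass salt jar, 60 mm across, 110 mm high; origin at the centre of its underside. To be left alone.
- tin: steel tin, 44 mm across, 55 mm high, standing on the locker's deck behind the bolt; origin at the centre of its underside. To be left alone.
- jar_in: steel tin, 48 mm across, 52 mm high, inside the locker's compartment; origin at the centre of its underside. To be left alone.

How it is judged:
On the way, in this order (a step that is already met when the one before it is completed fails the run):
1. the lid is shut (value of joint lid below 0.035 rad and value of joint bolt below 0.025 m), for 0.1 s.
2. the bolt is slid across into the keeper of the shut lid, with its handle not yet down (value of joint lid below 0.035 rad and value of joint bolt above 0.036 m and value of joint handle below 1.2 rad), for 0.05 s.
3. the handle is down in the notch (value of joint lid below 0.035 rad and value of joint bolt above 0.036 m and value of joint handle above 1.45 rad), for 0.2 s.
At the end, for the whole second after the job is handed in: the lid is shut (within 0.035 rad), the bolt is across in the keeper (travel over 36 mm), its handle is down in the notch (over 1.45 of 1.57 rad), all at rest (all of step 3 and velocity of joint bolt between -0.01 and 0.01 m/s and velocity of joint handle between -0.1 and 0.1 rad/s); the robot touches nothing.
It fails at once if one of the bystanders is moved more than 30 mm (distance of any of pot, bowl, mwiko, whisk, mug, salt, tin, jar_in from where it was at the start of the episode above 0.03 m).
It also fails if it takes over 72 s, if anything falls off the work surface, if the arm or the gripper's body presses on something with over 40 N, if the wrist force passes 120 N, or if a joint passes its speed limit or range.

## Robot

A 7-joint arm with a two-finger parallel gripper is mounted at the origin on the work surface. World frame = base frame: x ahead of the robot, y to its left, z up, the work surface at z = 0. Lengths are in m, angles in rad, forces in N, time in s.
With the tool pointing down it reaches from about 0.35 to 0.9 m from the base axis. Payload 7.2 kg.
Tool frame: the origin (TCP) lies at the very end of the fingers, on their centre line; the grasp point (between the pads) lies 19 mm behind it; z points along the fingers, y is the line along which they close (so a half turn about z gives the same grasp; the last joint's range is limited). The gripper opens to 85 mm and grips with 20 to 120 N. Pads are 22 mm wide; open, the fingers measure 114 mm over their backs; the gripper's body (76 mm by 85 mm) begins 54 mm behind the grasp point. The pads swing forward as they close: fully open they stand 13 mm farther back than shut.
Start: joints at [-1.179, 0.411, -0.013, 1.596, 0.006, 1.134, -0.082], TCP at [0.277, 0.56, 0.231] pointing down, gripper open.
Joint ranges: [-2.95, 2.95], [-0.29, 1.99], [-1.47, 1.44], [0.14, 2.54], [-1.03, 4.17], [0.13, 1.85], [-2.86, 2.86]. Speed limits (rad/s): [2.39, 2.39, 3.01, 3.01, 3.14, 3.14, 3.14].

## Interface

Orientations are given as a unit quaternion [w, x, y, z].
In Python, from rig import env gives the robot as it stands. The module is installed in compiled form; this text tells all that it offers.
- The arm moves only by the shell command python3 -m pendant 'ROWS' [OPENING] [FORCE]. ROWS is JSON, a list of rows, each a list of 2 entries, a list of its own where there are three numbers: the shift along the tool's x, y, z in cm, then the turn, a rotation vector about the tool's x, y, z in degrees. A call has 1 to 8 rows; each row shifts and turns the commanded pose from where the row before left it, along the tool's axes as they then stand; what a row does not reach is not made up. A row lasts 1/12 s, in which the tool goes at most 41.7 mm and 7.16 degrees, less where a joint would pass 70% of its speed; a pose out of reach is approached as far as the arm can. A call with a gripper value outside its range is refused whole. OPENING is the closure, from 0 (fully open) to 1 (shut), set as the call begins (- or left out, the last holds). The fingers move at their own pace and stop on an object; FORCE is the grip in N (left out, the last holds). Time passes only in rows, so rows that do not move let the fingers close. It gives the time, the measured TCP pose, the force, the opening and the grip force at its end, in the units of the state.
- env.get_state(): the state, without advancing time (a new reading comes with each control period).
- env.camera(name): name is "side" or "top" or "wrist"; returns a dict with "color" (420x560x3 uint8, red, green, blue), "K" (3x3 intrinsics, pixels), "R" (3x3) and "t" (3): a world point X has camera coordinates R X + t; the wrist camera has in their place "T_tool_cam" (4x4, takes a point from camera to tool coordinates, whose origin is the TCP and whose axes are the flange's). Camera axes: x right, y down, z forward; pixel columns grow to the right and rows downward; lengths in m; the calibration is good to about 2 mm. A picture is of the moment at which its call begins: read the wrist's pose just before it. There is no depth.
- env.sign_off(): hands the job in; it is judged then, once.
The state is a dict: "time": time; "qpos": joint angles; "qvel": joint speeds; "effort": joint torques, N m; "ee_pos": TCP position; "tcp_rot": TCP orientation; "ft_force": force on the tool from outside, world axes, zero at the start; "torque": the same for the moment, N m; "width": finger opening in m; "grip_force": force on a finger pad.
Only numpy, scipy, OpenCV 4.12 (cv2) and the standard library are available. Lean on these libraries where they do the work, as an engineer would, in place of code of your own. Each camera call takes 0.05 s, during which the arm holds its last target. There are 200 camera calls.

## Working session

There is one attempt and no reset: what is moved stays moved. The work goes in short steps, Python scripts to look and compute and a shell command to move; the robot and the scene stay as the last step left them, time stands still between calls to the robot, and variables do not carry over. Pictures are saved under pics/ and viewed, at most 10 in all, crops included, and the job is handed in when it is done.

```bash
mkdir -p pics; cat > h.py <<'E'
import numpy as np, cv2
from rig import env
from scipy.spatial.transform import Rotation as Ro
def snap(n,f):
    c=env.camera(n); cv2.imwrite('pics/'+f,c['color'][:,:,::-1]); return c
def ray(c,u,v):
    d=c['R'].T@np.linalg.inv(c['K'])@np.array([u,v,1.]); return -c['R'].T@c['t'],d
def atz(c,u,v,z):
    o,d=ray(c,u,v); return o+d*(z-o[2])/d[2]
def proj(c,X):
    p=c['K']@(c['R']@np.array(X)+c['t']); return p[:2]/p[2]
E
python3 - <<'E'
from h import *
import pickle
np.set_printoptions(precision=3,suppress=True)
s=env.get_state();print(s)
for n in('top','side'):
    c=snap(n,n+'0.png');pickle.dump({k:c[k] for k in('K','R','t')},open(n+'.pkl','wb'));print(n,c['K'],c['R'],c['t'],-c['R'].T@c['t'])
print(Ro.from_quat(np.roll(s['tcp_rot'],-1)).as_matrix())
E
```

```text
{'time': 0.0, 'qpos': array([-1.179,  0.412, -0.013,  1.597,  0.006,  1.134, -0.082]), 'qvel': array([-0.001,  0.001, -0.   , -0.   , -0.001,  0.001,  0.001]), 'effort': array([ -0.001, -60.061,   0.682, -29.943,   0.014,   0.01 ,  -0.   ]), 'ee_pos': array([0.277, 0.56 , 0.23 ]), 'tcp_rot': array([-0.   ,  0.228,  0.974, -0.001]), 'ft_force': array([ 0.701,  0.5  , -0.709]), 'torque': array([-0.021,  0.02 ,  0.012]), 'grip_force': 0.0, 'width': 0.08531499335348657}
top [[385.315   0.    277.481]
 [  0.    385.315 206.019]
 [  0.      0.      1.   ]] [[ 0.088 -0.996  0.003]
 [-0.973 -0.087 -0.215]
 [ 0.214  0.017 -0.977]] [-0.034  0.562  1.316] [ 0.268 -0.007  1.406]
side [[462.361   0.    278.601]
 [  0.    462.361 205.595]
 [  0.      0.      1.   ]] [[-0.99  -0.14  -0.011]
 [-0.069  0.548 -0.833]
 [ 0.123 -0.824 -0.553]] [0.546 0.124 1.356] [0.383 1.127 0.858]
[[-0.896  0.444 -0.001]
 [ 0.444  0.896 -0.001]
 [-0.    -0.002 -1.   ]]
```

View pics/top0.png

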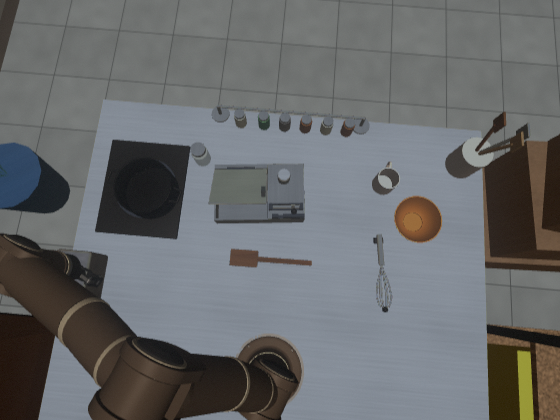

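View pics/side0.png

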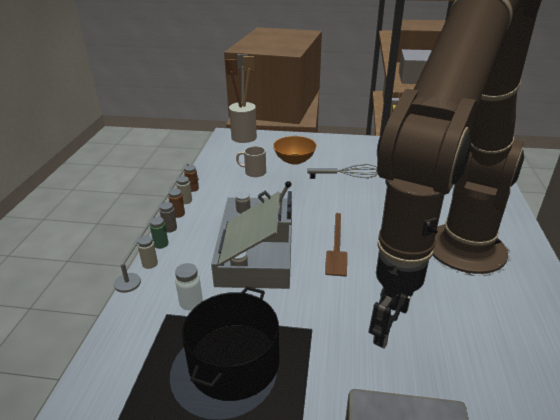

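The top view shows the locker at about (213–305, 162–222), lid open at its left and the bolt at about (275–300, 210). The mwiko lies at (230–312, 258). The side view shows the lid raised at about 45° and the knob near (288, 184). I'll enlarge both views next.

```bash
python3 - <<'E'
import cv2
a=cv2.imread('pics/top0.png')[155:230,200:315];cv2.imwrite('pics/tc.png',cv2.resize(a,None,fx=6.9,fy=6.9,interpolation=cv2.INTER_CUBIC))
a=cv2.imread('pics/side0.png')[175:290,205:305];cv2.imwrite('pics/sc.png',cv2.resize(a,None,fx=5,fy=5,interpolation=cv2.INTER_CUBIC))
E
```

```text
(no output)
```

View pics/tc.png

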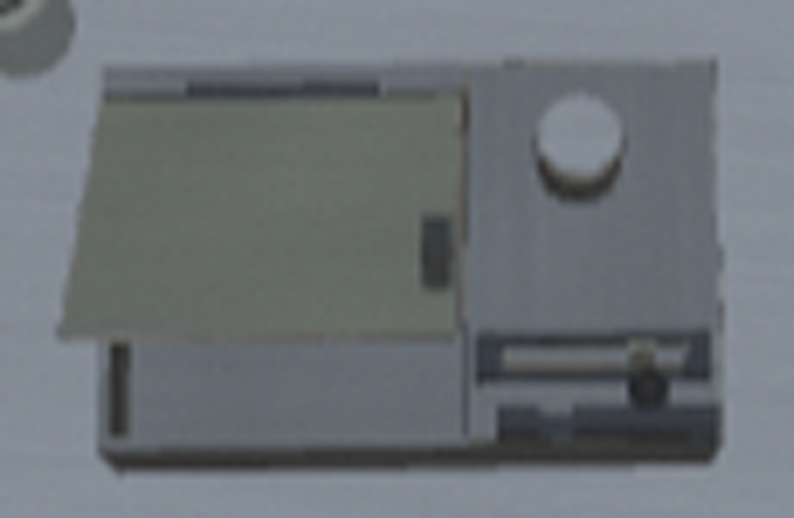

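View pics/sc.png

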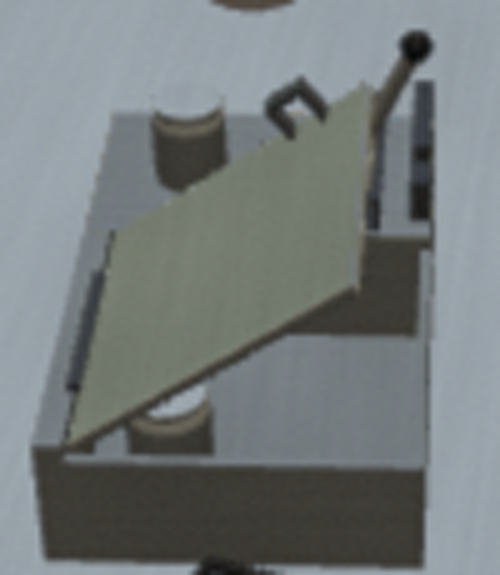

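The top crop shows the locker's top corners at crop px (104,68), (716,62), (720,445) and (100,450). The keeper is at (436,252), the knob at (648,385), and a notch is visible in the strip at about (540–576, 420). The side crop shows the left side face at (33,447), (425,467), (425,567) and (45,557), with the knob at (415,45). Next I'll fit the locker pose.

```bash
cat > fit.py <<'E'
import pickle,numpy as np
from h import *
from scipy.optimize import least_squares
np.set_printoptions(precision=4,suppress=True)
T=pickle.load(open('top.pkl','rb'));S=pickle.load(open('side.pkl','rb'))
tp=lambda x,y:np.array([200+(x+.5)/6.9-.5,155+(y+.5)/6.9-.5]); sp=lambda x,y:np.array([205+(x+.5)/5-.5,175+(y+.5)/5-.5])
def W(p,L):
    c,s=np.cos(p[2]),np.sin(p[2]); x,y,z=L; return [p[0]+c*x-s*y,p[1]+s*x+c*y,z]
E
python3 - <<'E'
from fit import *
a,b=.101,.160
obs=[(T,tp(104,68),(a,b,.08)),(T,tp(716,62),(a,-b,.08)),(T,tp(720,445),(-a,-b,.08)),(T,tp(100,450),(-a,b,.08)),
(S,sp(33,447),(a,b,.08)),(S,sp(425,467),(-a,b,.08)),(S,sp(425,567),(-a,b,0)),(S,sp(45,557),(a,b,0)),(S,sp(113,113),(a,-b,.08))]
f=lambda p:np.concatenate([proj(c,W(p,L))-q for c,q,L in obs])
r=least_squares(f,[.55,0,0],loss='soft_l1');p=r.x;print(p,f(p).reshape(-1,2))
np.save('p.npy',p)
# knob: unknown bolt b, handle h
g=lambda k:np.concatenate([proj(c,W(p,(-.06-.07*np.sin(k[1]),-.12+k[0],.091+.07*np.cos(k[1]))))-q for c,q in((T,tp(648,385)),(S,sp(415,45)))])
r=least_squares(g,[0,0]);k=r.x;print('bolt,handle',k,g(k));print('knob',W(p,(-.06-.07*np.sin(k[1]),-.12+k[0],.091+.07*np.cos(k[1]))))
# notch: top-view at z .107 and .08
for u in(540,576):
    for z in(.107,.08):
        q=atz(T,*tp(u,420),z); d=q[:2]-p[:2];c,s=np.cos(p[2]),np.sin(p[2]);print('notch local',z,c*d[0]+s*d[1],-s*d[0]+c*d[1],'travel',-s*d[0]+c*d[1]+.12)
# lid angle
def lid(t,r,y): return (.085-r*np.cos(t),y,.08+r*np.sin(t))
g=lambda t:np.concatenate([proj(c,W(p,lid(t[0],.183,y)))-q for c,q,y in((T,tp(62,335),.16),(T,tp(462,335),-.028),(S,sp(358,290),.16),(S,sp(365,85),-.028))])
r=least_squares(g,[.6]);print('lid',r.x,g(r.x));t=r.x[0];print('press',W(p,lid(t,.15,.076)),'edge',W(p,lid(t,.183,.076)),'press shut',W(p,(-.065,.076,.08)))
for n,q in(('mug',(388,170)),):pass
s=env.get_state();print(s['ee_pos'])
E
```

```text
[0.606  0.0859 0.0999] [[-0.0139  0.3023]
 [-0.0316  0.2832]
 [ 0.8764 -0.1974]
 [-0.8047  0.0592]
 [-0.3569 -0.0778]
 [-0.0394 -2.6015]
 [-0.1109  0.4492]
 [-0.0008  0.8749]
 [ 0.2189 -0.2309]]
bolt,handle [0.0019 0.4035] [ 0.197   0.474  -0.5672  0.3057]
knob [np.float64(0.5307063298774004), np.float64(-0.04034803306577614), np.float64(0.15537730685514395)]
notch local 0.107 -0.09302366159441622 -0.06566222927715028 travel 0.05433777072284972
notch local 0.08 -0.08776912490920281 -0.06581471540152224 travel 0.054185284598477754
notch local 0.107 -0.09321836576083795 -0.08357484539487603 travel 0.036425154605123966
notch local 0.08 -0.08796787630565332 -0.08409967320654357 travel 0.03590032679345642
lid [0.6015] [-0.1371  0.3644 -0.2855 -0.2434 -1.0018  0.032   0.7851  0.1821]
press [np.float64(0.5599177052517661), np.float64(0.15764951337098765), np.float64(0.1648797933609722)] edge [np.float64(0.5328449386018062), np.float64(0.15493590566530346), np.float64(0.18355334790038608)] press shut [np.float64(0.5337236166922011), np.float64(0.15502397895562287), 0.08]
[0.2772 0.5597 0.2305]
```

```bash
python3 -m pendant '[[[0,0,0],[0,0,-6.4]],[[0,0,0],[0,0,-6.4]],[[0,0,0],[0,0,-6.4]],[[0,0,0],[0,0,-6.4]],[[0,0,0],[0,0,-6.4]],[[-1.5,-2.6,0],[0,0,0]],[[-1.5,-2.6,0],[0,0,0]],[[-1.5,-2.6,0],[0,0,0]]]' 1 40
python3 -m pendant '[[[-1.5,-2.7,0],[0,0,0]],[[-1.5,-2.7,0],[0,0,0]],[[-1.5,-2.7,0],[0,0,0]],[[-1.5,-2.7,0],[0,0,0]],[[-1.5,-2.7,0],[0,0,0]],[[-1.5,-2.7,0],[0,0,0]],[[-1.5,-2.7,0],[0,0,0]],[[0,0,0],[0,0,0]]]'
cat > st.py <<'E'
from fit import *
p=np.load('p.npy');s=env.get_state();M=Ro.from_quat(np.roll(s['tcp_rot'],-1)).as_matrix()
c,sn=np.cos(p[2]),np.sin(p[2]);R=np.array([[c,sn,0],[-sn,c,0],[0,0,1]])
L=R@(s['ee_pos']-[p[0],p[1],0])
print('t',s['time'],'local mm',L*1000,'tool axes in locker\n',R@M,'\nF local',R@s['ft_force'],'w',s['width'],s['grip_force'],'q',s['qpos'])
E
python3 st.py
```

```text
time: 0.77
ee_pos: [0.3299, 0.4859, 0.2306]
tcp_rot: [-0.0, -0.05, 0.999, -0.0]
ft_force: [1.0, 0.5, -0.6]
width: -0.0003
grip_force: 0.0
time: 1.43
ee_pos: [0.457, 0.3025, 0.2311]
tcp_rot: [0.001, -0.045, 0.999, -0.002]
ft_force: [0.1, -1.1, -1.0]
width: 0.0
grip_force: 0.0
t 1.4333 local mm [-126.6618  230.3904  231.0941] tool axes in locker
 [[-1.      0.0097  0.0012]
 [ 0.0097  0.9999 -0.0034]
 [-0.0012 -0.0034 -1.    ]] 
F local [-0.0375 -1.0973 -1.0249] w 4.6144757916729564e-05 0.0 q [-0.6678  0.2812 -0.0093  1.7848  0.0069  1.0764  0.981 ]
```

```bash
python3 -m pendant '[[[-1.2,-2.6,0],[0,0,0]],[[-1.2,-2.6,0],[0,0,0]],[[-1.2,-2.6,0],[0,0,0]],[[-1.2,-2.6,0],[0,0,0]],[[-1.2,-2.6,0],[0,0,0]],[[-1.2,-2.4,0],[0,0,0]],[[0,0,1.5],[0,0,0]],[[0,0,1.5],[0,0,0]]]'
python3 -m pendant '[[[0,0,1],[0,0,0]],[[0,0,1],[0,0,0]],[[0,0,1],[0,0,0]],[[0,0,1],[0,0,0]],[[0,0,1],[0,0,0]],[[0,0,1],[0,0,0]],[[0,0,1],[0,0,0]],[[0,0,1],[0,0,0]]]'
python3 st.py
```

```text
time: 2.1
ee_pos: [0.5411, 0.161, 0.2014]
tcp_rot: [0.001, -0.047, 0.999, -0.0]
ft_force: [-0.1, 0.9, -0.8]
width: 0.0
grip_force: 0.0
time: 2.77
ee_pos: [0.5397, 0.1631, 0.1203]
tcp_rot: [-0.0, -0.049, 0.999, -0.0]
ft_force: [-0.8, 0.2, 2.4]
width: -0.0002
grip_force: 0.8
t 2.7667 local mm [-58.2888  83.44   120.3337] tool axes in locker
 [[-1.      0.001  -0.0001]
 [ 0.001   1.      0.    ]
 [ 0.0001  0.     -1.    ]] 
F local [-0.7515  0.2543  2.4446] w -0.00019065884449547687 0.8028376707807183 q [-0.425   0.4279  0.0592  1.8662 -0.0328  0.8486  1.3202]
```

```bash
python3 -m pendant '[[[0,0,0.8],[0,0,0]],[[0,0,0.8],[0,0,0]],[[0,0,0.8],[0,0,0]],[[0,0,0.8],[0,0,0]],[[0,0,0.5],[0,0,0]],[[0,0,0.3],[0,0,0]],[[0,0,0.2],[0,0,0]],[[0,0,0],[0,0,0]]]'
python3 st.py
```

```text
time: 3.43
ee_pos: [0.5396, 0.163, 0.0801]
tcp_rot: [-0.0, -0.049, 0.999, 0.0]
ft_force: [-3.6, -1.3, 9.2]
width: -0.0003
grip_force: 4.7
t 3.4333 local mm [-58.3812  83.3129  80.0738] tool axes in locker
 [[-1.      0.0013 -0.0004]
 [ 0.0013  1.      0.0001]
 [ 0.0004  0.0001 -1.    ]] 
F local [-3.7208 -0.8856  9.1659] w -0.0002935037097825799 4.749856377558217 q [-0.4207  0.4828  0.0545  1.8951 -0.0368  0.765   1.3235]
```

```bash
python3 -m pendant '[[[0,0,0.2],[0,0,0]],[[0,0,0.2],[0,0,0]],[[0,0,0],[0,0,0]],[[0,0,0],[0,0,0]],[[0,0,-2],[0,0,0]],[[0,0,-3],[0,0,0]],[[0,0,-3],[0,0,0]],[[0,0,-3],[0,0,0]]]'
python3 -m pendant '[[[0,0,-2],[0,0,0]],[[0,0,-2],[0,0,0]],[[0.5,-2.5,0],[0,0,0]],[[0.5,-2.5,0],[0,0,0]],[[0.5,-2.5,0],[0,0,0]],[[0.5,-2.5,0],[0,0,0]],[[0.5,-2.5,0],[0,0,0]],[[0.5,-2.5,0],[0,0,0]]]' 0.2
python3 -m pendant '[[[0,-2.5,0],[0,0,0]],[[0,-2.5,0],[0,0,0]],[[0,0,0],[0,0,0]],[[0,0,0],[0,0,0]]]'
python3 st.py; python3 - <<'E'
from fit import *
p=np.load('p.npy');t=env.camera('top');s=env.camera('side')
a=cv2.resize(t['color'][150:230,200:315],None,fx=3.4,fy=3.4,interpolation=2);b=cv2.resize(s['color'][150:290,205:305],None,fx=3.4,fy=3.4,interpolation=2)
im=np.zeros((480,740,3),np.uint8);im[:a.shape[0],:a.shape[1]]=a;im[:b.shape[0],395:395+b.shape[1]]=b
cv2.imwrite('pics/m1.png',im[:,:,::-1])
E
```

```text
time: 4.1
ee_pos: [0.5397, 0.1629, 0.1867]
tcp_rot: [0.0, -0.049, 0.999, -0.0]
ft_force: [1.1, 0.7, -0.6]
width: 0.0001
grip_force: 0.0
time: 4.77
ee_pos: [0.5247, 0.0095, 0.2255]
tcp_rot: [0.0, -0.049, 0.999, 0.0]
ft_force: [0.6, -0.4, 0.6]
width: 0.068
grip_force: 0.0
time: 5.1
ee_pos: [0.5297, -0.0406, 0.2254]
tcp_rot: [0.0, -0.048, 0.999, -0.0]
ft_force: [0.1, 1.3, 0.1]
width: 0.0684
grip_force: 0.0
t 5.1 local mm [ -88.484  -118.2613  225.4463] tool axes in locker
 [[-1.      0.0045  0.0006]
 [ 0.0045  1.     -0.0004]
 [-0.0006 -0.0004 -1.    ]] 
F local [0.2295 1.3223 0.1305] w 0.06840667682557369 0.0 q [-0.1548  0.2549  0.1695  1.841  -0.0487  1.0491  1.6998]
```

View pics/m1.png

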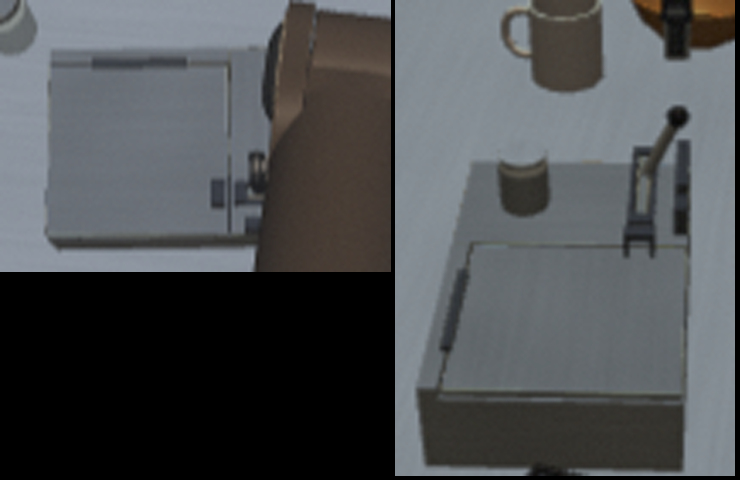

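The lid is shut flush, and the keeper lines up with the bolt. The fingers, at about (678,30) in the right panel, are above the knob at (677,117).

```bash
python3 -m pendant '[[[0,0,2],[0,0,0]],[[0,0,2],[0,0,0]],[[0,0,2],[0,0,0]],[[0,0,1.5],[0,0,0]],[[0,0,1.2],[0,0,0]],[[0,0,0],[0,0,0]]]'
python3 -m pendant '[[[0,0,0],[0,0,0]],[[0,0,0],[0,0,0]],[[0,0,0],[0,0,0]],[[0,0,0],[0,0,0]],[[0,0,0],[0,0,0]],[[0,0,0],[0,0,0]]]' 1 25
python3 st.py
```

```text
time: 5.7
ee_pos: [0.5281, -0.0373, 0.1359]
tcp_rot: [-0.002, -0.05, 0.999, 0.0]
ft_force: [-0.4, 0.4, -0.7]
width: 0.0686
grip_force: 0.0
time: 6.2
ee_pos: [0.5301, -0.0389, 0.1392]
tcp_rot: [0.001, -0.049, 0.999, 0.0]
ft_force: [-1.5, -0.5, 4.3]
width: 0.0182
grip_force: 24.3
t 6.2 local mm [ -87.9682 -116.6162  139.1524] tool axes in locker
 [[-1.      0.0012  0.0014]
 [ 0.0012  1.      0.0001]
 [-0.0014  0.0001 -1.    ]] 
F local [-1.559  -0.323   4.3034] w 0.018154359686769875 24.32576358318329 q [-0.1428  0.3548  0.1563  1.9336 -0.0719  0.8571  1.7204]
```

```bash
python3 -m pendant '[[[0,0,0.2],[0,0,0]],[[0,0.3,0],[0,0,0]],[[0,0.5,0],[0,0,0]],[[0,0.5,0],[0,0,0]],[[0,0.5,0],[0,0,0]],[[0,0.5,0],[0,0,0]],[[0,0,0],[0,0,0]]]'
python3 st.py
```

```text
time: 6.78
ee_pos: [0.5269, -0.0159, 0.1376]
tcp_rot: [-0.0, -0.049, 0.999, 0.0]
ft_force: [-6.5, -1.3, 15.3]
width: 0.0181
grip_force: 25.1
t 6.7833 local mm [-88.8255 -93.3925 137.612 ] tool axes in locker
 [[-1.      0.0011 -0.0002]
 [ 0.0011  1.      0.0001]
 [ 0.0002  0.0001 -1.    ]] 
F local [-6.6394 -0.6707 15.2553] w 0.01809160554931837 25.13675630092621 q [-0.1809  0.3508  0.1485  1.9435 -0.0677  0.8522  1.6729]
```

```bash
python3 -m pendant '[[[0.1,0,-0.35],[0,0,0]],[[0,0.5,0],[0,0,0]],[[0,0.5,0],[0,0,0]],[[0,0.5,0],[0,0,0]],[[0,0.5,0],[0,0,0]],[[0,0,0],[0,0,0]],[[0,0,0],[0,0,0]]]'
python3 st.py
```

```text
time: 7.37
ee_pos: [0.5245, 0.005, 0.1397]
tcp_rot: [0.0, -0.05, 0.999, 0.001]
ft_force: [2.2, 2.3, -4.7]
width: 0.0175
grip_force: 26.4
t 7.3667 local mm [-89.1645 -72.3047 139.7023] tool axes in locker
 [[-1.     -0.0001  0.0002]
 [-0.0001  1.      0.0011]
 [-0.0002  0.0011 -1.    ]] 
F local [ 2.4487  2.0979 -4.6998] w 0.017497815920284862 26.407962441444397 q [-0.215   0.3436  0.1411  1.9477 -0.0643  0.8543  1.631 ]
```

```bash
python3 -m pendant '[[[0.55,0,0.28],[0,0,0]],[[0.58,0,0.35],[0,0,0]],[[0.54,0,0.43],[0,0,0]],[[0.53,0,0.47],[0,0,0]],[[0,0,0],[0,0,0]]]'
python3 st.py
python3 -m pendant '[[[0.36,0,0.39],[0,0,0]],[[0.31,0,0.42],[0,0,0]],[[0.2,0,0.29],[0,0,0]],[[0,0,0],[0,0,0]],[[0,0,0],[0,0,0]]]'
python3 st.py
```

```text
time: 7.78
ee_pos: [0.5009, 0.0015, 0.1237]
tcp_rot: [-0.001, -0.049, 0.999, 0.0]
ft_force: [0.8, 1.4, -2.4]
width: 0.0178
grip_force: 26.8
t 7.7833 local mm [-113.0172  -73.4827  123.6615] tool axes in locker
 [[-1.      0.0013 -0.0017]
 [ 0.0013  1.      0.0003]
 [ 0.0017  0.0003 -1.    ]] 
F local [ 0.9137  1.3104 -2.4152] w 0.01781512922215691 26.835579872131348 q [-0.2133  0.3309  0.1388  2.015  -0.063   0.8014  1.6315]
time: 8.2
ee_pos: [0.493, 0.0006, 0.113]
tcp_rot: [-0.001, -0.049, 0.999, -0.0]
ft_force: [-2.8, 2.0, 1.0]
width: 0.018
grip_force: 27.3
t 8.2 local mm [-120.8977  -73.601   113.0276] tool axes in locker
 [[-1.      0.0012 -0.0018]
 [ 0.0012  1.      0.    ]
 [ 0.0018  0.     -1.    ]] 
F local [-2.541   2.277   1.0173] w 0.01797171712556898 27.31553167104721 q [-0.2118  0.3351  0.1367  2.0418 -0.0644  0.7704  1.6332]
```

```bash
python3 -m pendant '[[[0.3,0,0.6],[0,0,0]],[[0.25,0,0.64],[0,0,0]],[[0.2,0,0.66],[0,0,0]],[[0.15,0,0.69],[0,0,0]],[[0,0,0],[0,0,0]]]'
python3 st.py
python3 -m pendant '[[[0.07,0,0.5],[0,0,0]],[[0.02,0,0.5],[0,0,0]],[[0,0,0.4],[0,0,0]],[[0,0,0],[0,0,0]],[[0,0,0],[0,0,0]]]'
python3 st.py
```

```text
time: 8.62
ee_pos: [0.4844, -0.0003, 0.0862]
tcp_rot: [-0.001, -0.049, 0.999, -0.0]
ft_force: [0.3, 0.6, -0.7]
width: 0.0177
grip_force: 28.1
t 8.6167 local mm [-129.6105  -73.642    86.1861] tool axes in locker
 [[-1.      0.0011 -0.0011]
 [ 0.0011  1.     -0.0002]
 [ 0.0011 -0.0002 -1.    ]] 
F local [ 0.3845  0.5731 -0.7352] w 0.017709941590388315 28.113001585006714 q [-0.2063  0.365   0.1304  2.0827 -0.0718  0.699   1.6403]
time: 9.03
ee_pos: [0.4839, -0.0004, 0.0732]
tcp_rot: [-0.0, -0.049, 0.999, -0.0]
ft_force: [-1.5, 1.3, -0.5]
width: 0.018
grip_force: 28.4
t 9.0333 local mm [-130.1084  -73.6495   73.2026] tool axes in locker
 [[-1.      0.0013 -0.0006]
 [ 0.0013  1.     -0.0001]
 [ 0.0006 -0.0001 -1.    ]] 
F local [-1.3723  1.4472 -0.479 ] w 0.017967271291289437 28.44549000263214 q [-0.2028  0.386   0.1268  2.093  -0.0768  0.6675  1.6446]
```

```bash
python3 -m pendant '[[[0,0,0.2],[0,0,0]],[[0,0,0.1],[0,0,0]],[[0,0,0],[0,0,0]],[[0,0,0],[0,0,0]]]'
python3 st.py
python3 -m pendant '[[[0,0,0],[0,0,0]],[[0,0,0],[0,0,0]],[[0,0,0],[0,0,0]],[[0,0,0],[0,0,0]],[[0,0,-0.5],[0,0,0]],[[0,0,-2],[0,0,0]],[[0,0,-3],[0,0,0]],[[0,0,-3],[0,0,0]]]' 0.2
python3 -m pendant '[[[1,0,-2],[0,0,0]],[[2,2,-2],[0,0,0]],[[2,2,0],[0,0,0]],[[2,2,0],[0,0,0]],[[2,2,0],[0,0,0]],[[0,2,0],[0,0,0]],[[0,0,0],[0,0,0]],[[0,0,0],[0,0,0]]]'
python3 - <<'E'
from fit import *
a=cv2.resize(env.camera('top')['color'][150:230,200:315],None,fx=3.4,fy=3.4,interpolation=2);b=cv2.resize(env.camera('side')['color'][150:290,205:305],None,fx=3.4,fy=3.4,interpolation=2)
im=np.zeros((480,740,3),np.uint8);im[:a.shape[0],:a.shape[1]]=a;im[:b.shape[0],395:395+b.shape[1]]=b
cv2.imwrite('pics/m2.png',im[:,:,::-1])
E
```

```text
time: 9.37
ee_pos: [0.4842, -0.0003, 0.071]
tcp_rot: [0.0, -0.049, 0.999, 0.0]
ft_force: [-4.0, 1.4, 5.6]
width: 0.0182
grip_force: 29.1
t 9.3667 local mm [-129.765   -73.6096   71.0492] tool axes in locker
 [[-1.      0.0013  0.0006]
 [ 0.0013  1.      0.0001]
 [-0.0006  0.0001 -1.    ]] 
F local [-3.8171  1.7896  5.5585] w 0.018248700503799245 29.14508879184723 q [-0.202   0.3896  0.126   2.0946 -0.078   0.6611  1.6457]
time: 10.03
ee_pos: [0.4833, -0.0005, 0.1563]
tcp_rot: [-0.001, -0.049, 0.999, -0.0]
ft_force: [0.8, 0.1, 1.1]
width: 0.068
grip_force: 0.0
time: 10.7
ee_pos: [0.3847, 0.091, 0.1961]
tcp_rot: [0.001, -0.051, 0.999, 0.0]
ft_force: [0.8, -1.2, 0.4]
width: 0.0682
grip_force: 0.0
```

View pics/m2.png

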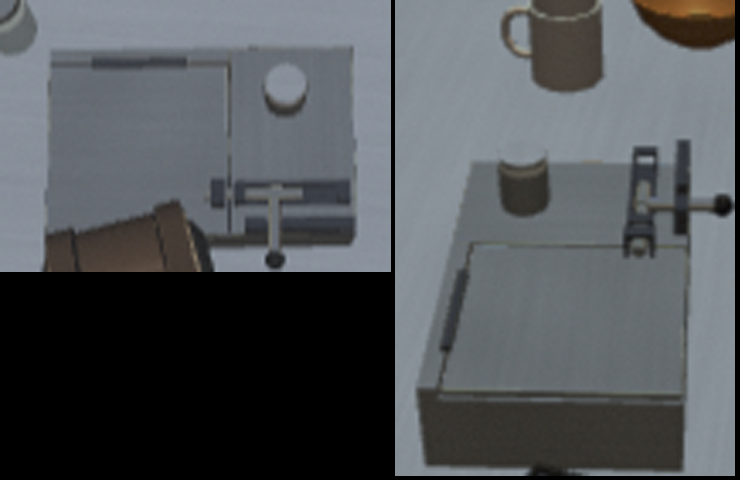

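The handle is level in the notch, with the knob at (275,258) in the top panel and (722,205) in the side panel. The bolt is through the keeper at (217,193), the lid is shut, and the gripper is clear.

```bash
python3 -c "
from rig import env
print(env.sign_off())"
```

```text
the job is handed in; nothing more can be done
None
```

The locker is secured: lid shut, bolt through the keeper, handle fully down in the notch and the gripper clear; I handed the job in at about 11 s, but sign-off returned no verdict.

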